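Show a guest the makings of a coffee

ROBOT

A 6-joint arm with a two-finger parallel gripper is mounted at the origin on a cart in front of the work surface, level with it; the furniture and walls round the work are solid. World frame = base frame: x ahead of the robot, y to its left, z up, the work surface at z = 0. Lengths are in m, angles in rad, forces in N, time in s.
With the tool pointing down it reaches from about 0.225 to 0.875 m from the base axis. Payload 3.4 kg.
Tool frame: the origin (TCP) lies between the finger pads, 19 mm behind the fingertips; this is the grasp point; z points along the fingers, y is the line along which they close (so a half turn about z gives the same grasp; the last joint's range is limited). The gripper opens to 85 mm and grips with 20 to 120 N. Pads are 22 mm wide; open, the fingers measure 114 mm over their backs; the gripper's body (76 mm by 85 mm) begins 54 mm behind the grasp point. The pads swing forward as they close: fully open they stand 13 mm farther back than shut.
Start: joints at [-1.366, 0.276, 1.505, -0, 1.361, -0.121], TCP at [0.184, -0.545, 0.25] pointing down, gripper open.
Joint ranges: [-2.89, 2.89], [-0.75, 2.08], [0.22, 2.7], [-1.18, 4.32], [0.11, 2.71], [-2.7, 2.7]. Speed limits (rad/s): [2.57, 2.57, 3.14, 3.14, 3.14, 3.14].

INTERFACE

Orientations are given as a unit quaternion [w, x, y, z].
In Python, from rig import manip, eyes gives the robot as it stands.
- The arm moves only by the tool servo_tool, never from a script. Its argument "series" is text: rows parted by semicolons, each of 7 numbers parted by spaces: the shift along the tool's x, y, z in m, then the turn, a rotation vector about the tool's x, y, z in degrees, then the closure, from 0 (fully open) to 1 (shut). In form: dx dy dz ax ay az fingers; .... A call has 1 to 5 rows; each row is the pose to reach, as a shift and turn from the pose commanded when the call began, along the tool's axes at that moment; what a row does not reach only later rows make up. A row lasts 1/10 s, in which the tool goes at most 50 mm and 8.59 degrees, less where a joint would pass 70% of its speed; a pose out of reach is approached as far as the arm can. A call with a gripper value outside its range is refused whole. The fingers move at their own pace and stop on an object; "squeeze" is the grip in N (left out, the last holds). Time passes only in rows, so rows that repeat a pose let the fingers close. It gives the time, the measured TCP pose, the force, the opening and the grip force at its end, in the units of the state.
- manip.get_state(): the state, without advancing time (a new reading comes with each control period).
- eyes.get_image(name): name is "scene" or "side" or "wrist"; returns the picture (420x560x3 uint8, red, green, blue); there is no depth.
- eyes.camera_info(name): a dict with "fx", "fy", "cx", "cy" (pixels), "eye" and "orientation" of the camera in the world. Camera axes: x right, y down, z forward; pixel columns grow to the right and rows downward; lengths in m; the calibration is good to about 2 mm. The wrist camera is an equidistant fisheye: a pixel r from the principal point sees the ray r / f radians off the axis. A picture is of the moment at which its call begins: read the wrist's pose just before it. camera_info takes no time and is no camera call; for the wrist camera it gives the pose at the moment of the call.
- manip.sign_off(): hands the job in; it is judged then, once.
The state is a dict: "clock": time; "qpos": joint angles; "qd": joint speeds; "effort": joint torques, N m; "position": TCP position; "ee_rot": TCP orientation; "contact_force": force on the tool from outside, world axes, zero at the start; "moment": the same for the moment, N m; "width": finger opening in m; "gripper_force": force on a finger pad.
Only numpy, scipy, OpenCV 4.12 (cv2) and the standard library are available. Lean on these libraries where they do the work, as an engineer would, in place of code of your own. Each camera call takes 0.05 s, during which the arm holds its last target. There are 200 camera calls.

TASK

Show a guest what to take for a coffee: point from above first at the coffee pod that stands on the saucer, then at the handle of the mug, then at the knob on the lid of the sugar tin. Each time bring the fingertips straight over it, about 2 cm above it, and keep them still there for two full seconds. Touch, move and pick up nothing, point at nothing else (pass well above other things on the way), and at last draw the hand well away from the three things.

Things in the scene. Friction and masses are not known exactly. Their poses are not given: they have to be found in the camera images.
- pod_top (a point): centre of the flat top of the coffee pod that stands on the saucer (white tapered cup, 51 mm across, 42 mm tall, upright; its top is about 47 mm above the worktop). Two like pods stand on the bare worktop and are not meant
- mug_handle (a point): top of the handle of the one mug, where its upper arm is; 94 mm above the worktop and 61 mm out from the mug's axis. The handle is about 14 to 28 mm wide and stands out 38 mm from the mug's wall, in any direction
- sugar_knob (a point): top of the small round knob (20 mm across) in the middle of the lid of the sugar tin, 110 mm above the worktop; the knob stands 13 mm above the lid
- saucer_pod: the coffee pod on the saucer; 51 mm across, 42 mm tall. Origin: centre of its underside, z up.
- saucer: round flat glass saucer, 132 mm across, 14 mm tall at its rim, carrying one coffee pod near its middle. Origin: centre of its underside, z up.
- mug: cream mug, loose and upright, 78 mm across, 101 mm tall. Origin on the underside; the mug's axis is at y = +19 mm, the handle points along its -y axis and ends at y = -58 mm
- sugar_tin: round blue sugar tin with a knobbed lid, loose, 97 mm across, 110 mm tall with its knob. Origin: centre of its underside, z up.
- jam_jar: jam jar with a white lid, bystander, 69 mm across, 99 mm tall. Origin: centre of its underside, z up.
- left_pod: coffee pod standing on the bare worktop on the left, bystander, 51 mm across, 42 mm tall. Origin: centre of its underside, z up.
- right_pod: coffee pod standing on the bare worktop on the right, bystander, 51 mm across, 42 mm tall. Origin: centre of its underside, z up.
- salt_shaker: salt shaker, bystander, 44 mm across, 90 mm tall. Origin: centre of its underside, z up.
- spice_jar: spice jar, bystander, 45 mm across, 106 mm tall. Origin: centre of its underside, z up.
- fish_tin: low round tin near the front edge, bystander, 86 mm across, 40 mm tall. Origin: centre of its underside, z up. A teaspoon lies near the front edge too; other things that stand on the worktop (pepper mill 170 mm, oil bottle 281 mm, soap pump 185 mm, caddy, timer, scissors) are at the back, beyond x = 0.6
Mind the look-alikes: they are no part of the job. What is shaped like the mug but green is not meant.

How it is judged:
On the way, in this order (a step that is already met when the one before it is completed fails the run):
1. the fingertips point down at the coffee pod on the saucer for 1.5 s (horizontal distance between the grasp point and pod_top below 0.02 m and z of the grasp point in the frame of pod_top between 0.02 and 0.065 m), for 1.5 s.
2. then at the top of the mug's handle for 1.5 s (horizontal distance between the grasp point and mug_handle below 0.02 m and z of the grasp point in the frame of mug_handle between 0.02 and 0.065 m), for 1.5 s.
3. then at the knob on the sugar tin's lid for 1.5 s (horizontal distance between the grasp point and sugar_knob below 0.02 m and z of the grasp point in the frame of sugar_knob between 0.02 and 0.065 m), for 1.5 s.
At the end, for the whole second after the job is handed in: The TCP is more than 100 mm from the pod's top, the mug's handle and the sugar tin's knob, and the three pods, mug, sugar tin and jam jar are at rest within 8 mm of where they stood. Pointing at a thing means the TCP within 20 mm of it horizontally and 20 to 65 mm above its top (distance between the grasp point and pod_top above 0.1 m and distance between the grasp point and mug_handle above 0.1 m and distance between the grasp point and sugar_knob above 0.1 m and distance of each of saucer_pod, mug, sugar_tin, jam_jar, left_pod, right_pod from where it was at the start of the episode below 0.008 m and linear speed of each of saucer_pod, mug, sugar_tin, jam_jar, left_pod, right_pod below 0.02 m/s); the robot touches nothing.
It fails at once if the robot touches something (over 0.5 N) (contact force between any of the fingers, the arm and anything else above 0.5 N).
It fails at once if a thing is moved or lifted by more than 8 mm (distance of any of saucer_pod, mug, sugar_tin, jam_jar, left_pod, right_pod from where it was at the start of the episode above 0.008 m).
It fails at once if the hand points at a bystander: TCP within 20 mm of its axis and less than 65 mm above its top ((horizontal distance between the grasp point and jam_jar below 0.02 m and height (world z) of the grasp point below 0.164 m) or (horizontal distance between the grasp point and left_pod below 0.02 m and height (world z) of the grasp point below 0.107 m) or (horizontal distance between the grasp point and right_pod below 0.02 m and height (world z) of the grasp point below 0.107 m) or (horizontal distance between the grasp point and salt_shaker below 0.02 m and height (world z) of the grasp point below 0.155 m) or (horizontal distance between the grasp point and spice_jar below 0.02 m and height (world z) of the grasp point below 0.171 m) or (horizontal distance between the grasp point and fish_tin below 0.02 m and height (world z) of the grasp point below 0.105 m)).
It also fails if it takes over 61 s, if anything falls off the work surface, if the arm or the gripper's body presses on something with over 40 N, if the wrist force passes 120 N, or if a joint passes its speed limit or range.

## Working session

There is one attempt and no reset: what is moved stays moved. The work goes in short steps, Python scripts to look and compute and a tool call to move; the robot and the scene stay as the last step left them, time stands still between calls to the robot, and variables do not carry over. Pictures are saved under pics/ and viewed, at most 10 in all, crops included, and the job is handed in when it is done.

Besides the shell and the picture viewer there is one more tool, called after "Call:" in YAML: its name, and indented under it one key for each argument. servo_tool: Moves the arm, as the interface text tells. Its arguments: {"type":"object","properties":{"series":{"type":"string"},"squeeze":{"type":"number"}},"required":["series"]}

```bash
mkdir -p pics
python3 - <<'E'
from rig import manip, eyes
import cv2
for n in ("scene","side","wrist"):
    im=eyes.get_image(n); cv2.imwrite(f"pics/{n}.png",im[:,:,::-1])
    print(n,eyes.camera_info(n))
s=manip.get_state();print(s["clock"],s["position"],s["ee_rot"])
a=[cv2.imread(f"pics/{n}.png") for n in ("scene","side")]
for n,i in zip("ab",a): cv2.imwrite(f"pics/{n}.png",cv2.resize(i,(800,600),interpolation=cv2.INTER_CUBIC))
E
```

```text
scene {'fx': 450.93427039016876, 'fy': 450.93427039016876, 'cx': 279.0617070295066, 'cy': 207.89079776639718, 'eye': array([-0.1354954 , -1.0187543 ,  0.73706887]), 'orientation': array([-0.47364066,  0.8221513 , -0.27922741,  0.14752568])}
side {'fx': 442.84638269388, 'fy': 442.84638269388, 'cx': 272.7394180113675, 'cy': 207.94624170237077, 'eye': array([-0.40572922, -0.55047376,  0.57345622]), 'orientation': array([-0.45792103,  0.71235727, -0.45246161,  0.2795245 ])}
wrist {'fx': 325.19226210127806, 'fy': 325.19226210127806, 'cx': 278.9526454996029, 'cy': 210.60571739673023, 'eye': array([ 0.25397622, -0.5209218 ,  0.37300318]), 'orientation': array([ 0.11657014,  0.8039992 , -0.57699998, -0.08406973])}
0.15 [ 0.18397544 -0.54440814  0.24932704] [-6.90119668e-04  9.86755869e-01  1.62210907e-01 -3.25262290e-05]
```

View pics/a.png

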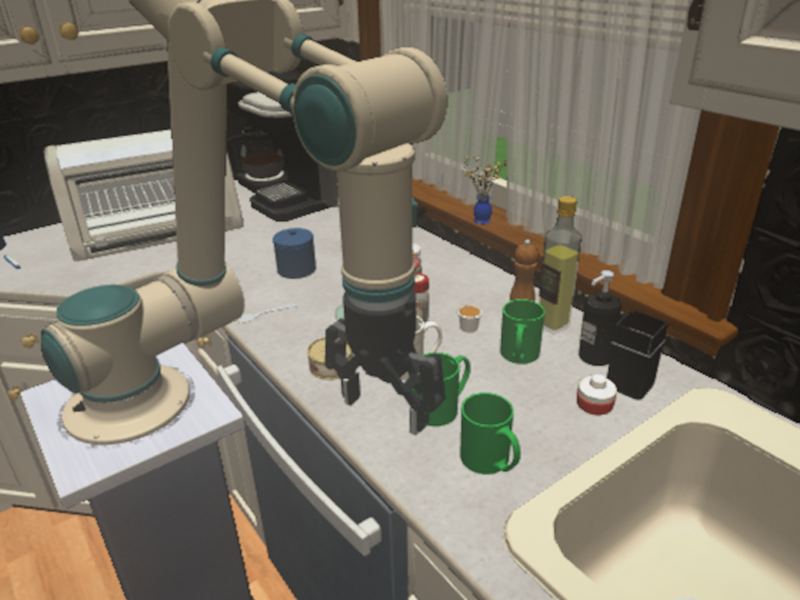

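View pics/b.png

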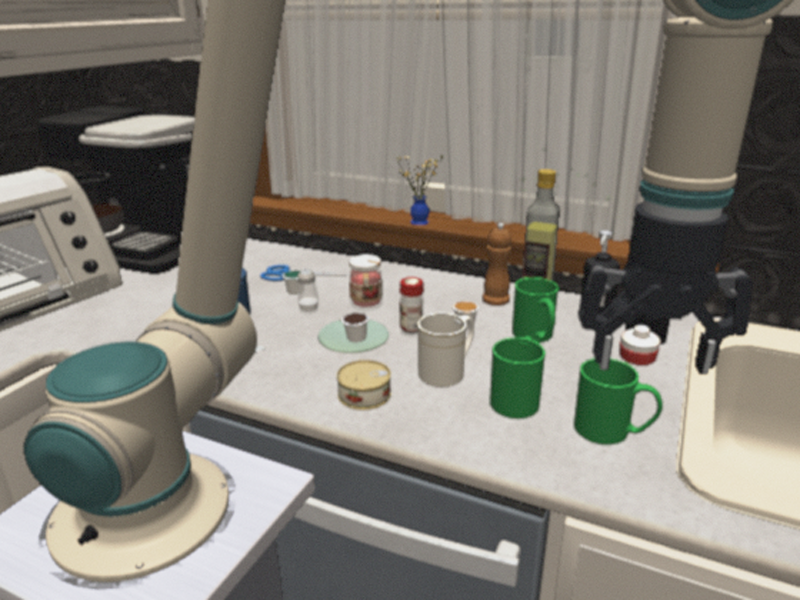

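Side view (800 px scale): the saucer pod's top is at about (355,318), the cream mug's rim centre at (442,323) with its handle at the right near (470,325). In the scene view the blue tin is at about (295,238). I'll enlarge these.

Run:
```python
import cv2,numpy as np
s=cv2.imread("pics/side.png");c=cv2.imread("pics/scene.png")
f=lambda i,x,y,w,h,k:cv2.resize(i[y:y+h,x:x+w],None,fx=k,fy=k,interpolation=cv2.INTER_CUBIC)
cv2.imwrite("pics/c1.png",np.vstack([f(s,220,190,133,80,6)]))
cv2.imwrite("pics/c2.png",np.hstack([f(c,180,150,60,60,6),f(c,220,190,100,75,4)[:300].copy() if 0 else f(c,270,190,60,60,6)]))
```

```text
(no output)
```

View pics/c1.png

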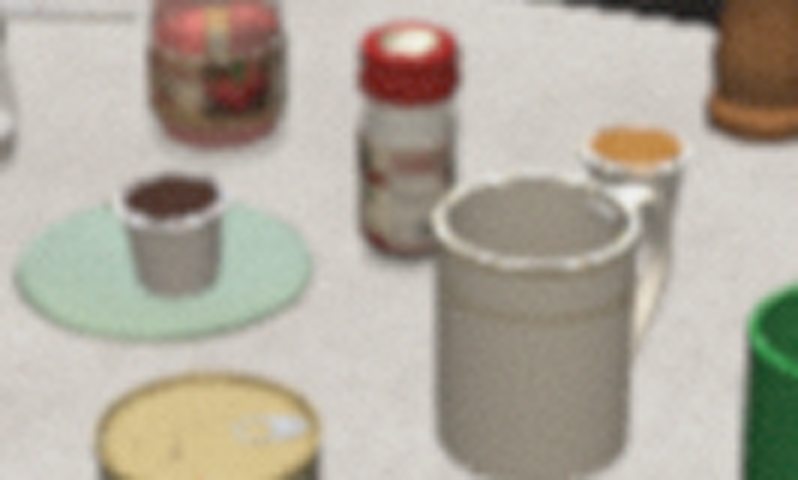

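View pics/c2.png

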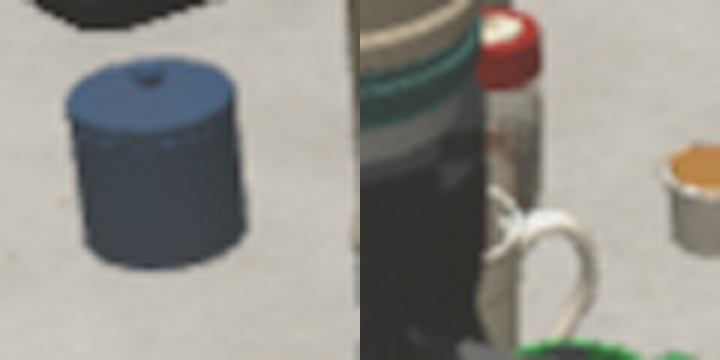

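Crops: the pod top centre is at side pixel (248.5,223), the mug rim centre at side (309.5,227), and the handle's upper arm at scene ~(302.5,225.5) and side ~(328,222). The tin's knob top is at scene (204.7,162) and its lid centre at (205.3,166).

```bash
cat > h.py <<'E'
from rig import manip, eyes
import numpy as np
from scipy.spatial.transform import Rotation as R
def cam(n):
    i=eyes.camera_info(n); return i,R.from_quat(i["orientation"],scalar_first=True)
def at(n,u,v,z):
    i,r=cam(n); d=r.apply([(u-i["cx"])/i["fx"],(v-i["cy"])/i["fy"],1]); return i["eye"]+d*(z-i["eye"][2])/d[2]
def px(n,p):
    i,r=cam(n); q=r.inv().apply(np.array(p)-i["eye"]); return np.array([i["cx"]+i["fx"]*q[0]/q[2],i["cy"]+i["fy"]*q[1]/q[2]])
def pxw(p,info):
    r=R.from_quat(info["orientation"],scalar_first=True); q=r.inv().apply(np.array(p)-info["eye"])
    t=np.arctan2(np.hypot(*q[:2]),q[2]); return np.array([info["cx"],info["cy"]])+info["fx"]*t*q[:2]/np.hypot(*q[:2])
E
python3 - <<'E'
from h import *
np.set_printoptions(precision=4,suppress=True)
g=lambda n,u,v:(u/1.4286,v/1.4286)
print("pod",at("side",248.5,223,.047),"saucer",at("side",220+164/6,190+265/6,.012))
m=at("side",309.5,227,.101);print("mug",m)
for a in range(-90,31,15):
    d=np.array([np.cos(np.radians(a)),np.sin(np.radians(a)),0]); h=m+d*.061;h[2]=.094;o=m+d*.077;o[2]=.07
    print(a,h,px("side",h),px("scene",h),px("side",o),px("scene",o))
print("tin knob",at("scene",204.7,162,.11),"lid",at("scene",205.3,166,.097))
for k,u,v,z in [("jam",365,262,.099),("salt",308,274,.09),("spice",411,283,.106),("fish",364,372,.04),("rpod",466,308,.042),("lpod",294,274,.042),("green1",518,348,.1),("green2",607,370,.1),("green3",536,288,.1)]:
    print(k,at("side",u/1.4286,v/1.4286,z))
p=manip.get_state();print(R.from_quat(p["ee_rot"],scalar_first=True).as_matrix())
E
```

```text
pod [ 0.4932 -0.0371  0.047 ] saucer [ 0.4943 -0.0314  0.012 ]
mug [ 0.4402 -0.2278  0.101 ]
-90 [ 0.4402 -0.2888  0.094 ] [334.7816 234.8743] [294.1993 240.4315] [341.1042 245.6159] [298.2267 251.1941]
-75 [ 0.456  -0.2867  0.094 ] [336.1293 231.6609] [298.595  237.8335] [342.6858 241.4069] [303.7161 247.8122]
-60 [ 0.4707 -0.2806  0.094 ] [335.6278 228.4022] [301.5886 234.7361] [341.9446 237.1667] [307.4077 243.7969]
-45 [ 0.4834 -0.2709  0.094 ] [333.3863 225.3198] [303.0063 231.3764] [339.0479 233.1821] [309.0995 239.4639]
-30 [ 0.493  -0.2583  0.094 ] [329.6186 222.6064] [302.8014 227.9967] [334.2867 229.6954] [308.7551 235.1288]
-15 [ 0.4991 -0.2436  0.094 ] [324.614  220.4179] [301.0426 224.8247] [328.0335 226.8972] [306.4833 231.0823]
0 [ 0.5012 -0.2278  0.094 ] [318.7114 218.871 ] [297.8948 222.06  ] [320.7093 224.9261] [302.5082 227.5725]
15 [ 0.4991 -0.212   0.094 ] [312.2784 218.0427] [293.597 219.865] [312.7588 223.8717] [297.1369 224.797 ]
30 [ 0.493  -0.1973  0.094 ] [305.6952 217.9722] [288.4408 218.3608] [304.6345 223.7785] [290.7323 222.9003]
tin knob [0.4781 0.2389 0.11  ] lid [0.4768 0.2353 0.097 ]
jam [0.6323 0.0135 0.099 ]
salt [0.5516 0.0978 0.09  ]
spice [ 0.5597 -0.1199  0.106 ]
fish [ 0.3468 -0.1328  0.04  ]
rpod [ 0.6265 -0.2044  0.042 ]
lpod [0.6345 0.19   0.042 ]
green1 [ 0.4167 -0.3585  0.1   ]
green2 [ 0.4069 -0.4882  0.1   ]
green3 [ 0.6421 -0.3297  0.1   ]
[[ 0.9474  0.3201 -0.0003]
 [ 0.3201 -0.9474  0.0014]
 [ 0.0002 -0.0014 -1.    ]]
```

Handle direction is about -27°, so its top is at (0.495,-0.255). The sizes and heights agree. I'll go over the pod at z = 0.25 with the fingers shut.

Call:
servo_tool:
  series: "0.015 -0.0125 0 0 0 0 1; 0.045 -0.038 0 0 0 0 1; 0.08 -0.067 0 0 0 0 1; 0.115 -0.0965 0 0 0 0 1; 0.152 -0.1275 0 0 0 0 1"
  squeeze: 20

```text
clock: 0.65
position: [0.2879, -0.3726, 0.2498]
ee_rot: [-0.0, 0.987, 0.162, 0.0]
contact_force: [0.7, -0.9, 0.8]
width: 0.0122
gripper_force: 0.0
```

Call:
servo_tool:
  series: "0.03 -0.0255 0 0 0 0 1; 0.06 -0.051 0 0 0 0 1; 0.09 -0.0765 0 0 0 0 1; 0.12 -0.102 0 0 0 0 1; 0.152 -0.1275 0 0 0 0 1"

```text
clock: 1.15
position: [0.3904, -0.2031, 0.25]
ee_rot: [-0.0, 0.987, 0.162, 0.0]
contact_force: [0.7, 0.3, -0.7]
width: -0.0001
gripper_force: 0.0
```

Call:
servo_tool:
  series: "0.035 -0.03 0 0 0 0 1; 0.07 -0.06 0 0 0 0 1; 0.105 -0.09 0 0 0 0 1; 0.135 -0.114 0 0 0 0 1; 0.151 -0.1275 0 0 0 0 1"

```text
clock: 1.65
position: [0.493, -0.0329, 0.2499]
ee_rot: [-0.001, 0.987, 0.164, 0.0]
contact_force: [0.3, 0.0, 0.0]
width: -0.0002
gripper_force: 0.0
```

Run:
```python
from h import *
import cv2
s=manip.get_state();w=eyes.camera_info("wrist");im=eyes.get_image("wrist")
im2=eyes.get_image("scene")
print(s["clock"],s["position"],s["width"],s["contact_force"],np.abs(s["qd"]).max())
print(R.from_quat(s["ee_rot"],scalar_first=True).as_matrix().round(4))
for k,p in dict(pod=(.4932,-.0371,.047),h=(.4946,-.2555,.094),knob=(.478,.238,.11),mug=(.4402,-.2278,.101)).items(): print(k,pxw(p,w)*1.4286)
cv2.imwrite("pics/w1.png",cv2.resize(im[:,:,::-1],(800,600),interpolation=cv2.INTER_CUBIC))
```

```text
1.65 [ 0.49295818 -0.03289518  0.24990225] -0.00020176647520660934 [0.26483882 0.02415138 0.02388385] 0.38813211091633715
[[ 9.464e-01  3.230e-01  1.000e-04]
 [ 3.230e-01 -9.464e-01  1.600e-03]
 [ 6.000e-04 -1.400e-03 -1.000e+00]]
pod [404.18079129 271.85580685]
h [674.74802213 377.8159023 ]
knob [ 31.82094967 196.33342944]
mug [619.81282402 435.17004242]
```

View pics/w1.png

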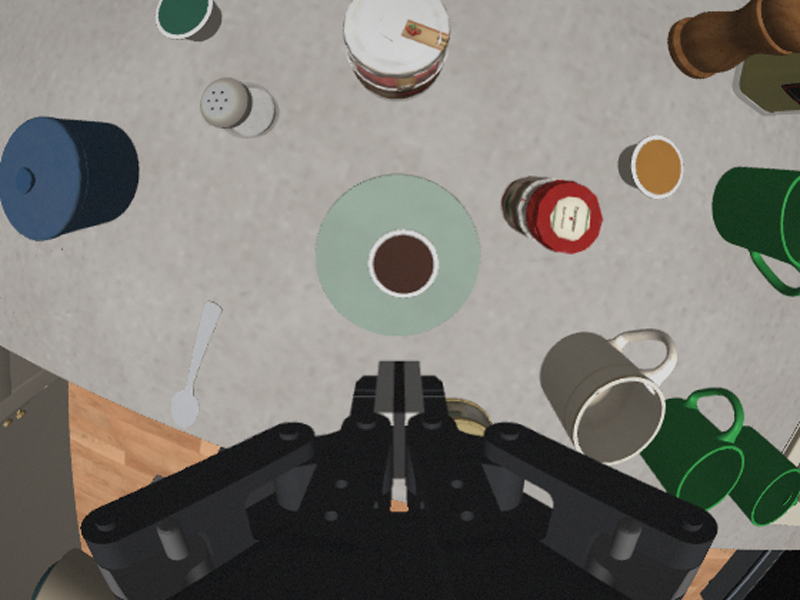

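The wrist view shows the pod top at (404,263), 9 px from the prediction, the tin's knob at (26,180), and the mug rim centre at (620,420) with the handle at upper right. The arm was still settling, so I'll remeasure from wrist pictures at rest.

```bash
cat >> h.py <<'E'
def atw(u,v,z,i):
    r=R.from_quat(i["orientation"],scalar_first=True); d=np.array([u-i["cx"],v-i["cy"]]); t=np.hypot(*d)/i["fx"]
    d=d/np.hypot(*d)*np.sin(t); d=r.apply([*d,np.cos(t)]); return i["eye"]+d*(z-i["eye"][2])/d[2]
E
python3 - <<'E'
from h import *
import cv2
for _ in range(4): eyes.get_image("wrist")
s=manip.get_state();w=eyes.camera_info("wrist");im=eyes.get_image("wrist")
print(s["clock"],s["position"],np.abs(s["qd"]).max(),w)
cv2.imwrite("pics/w2f.png",im[:,:,::-1])
cv2.imwrite("pics/w2.png",cv2.resize(im[:,:,::-1],(800,600),interpolation=cv2.INTER_CUBIC))
E
```

```text
1.95 [ 0.49168972 -0.03716715  0.24992795] 0.013886159599588818 {'fx': 325.19226210127806, 'fy': 325.19226210127806, 'cx': 278.9526454996029, 'cy': 210.60571739673023, 'eye': array([ 0.56177777, -0.01352149,  0.37350175]), 'orientation': array([ 0.11744107,  0.80371485, -0.57725929, -0.08379592])}
```

View pics/w2.png

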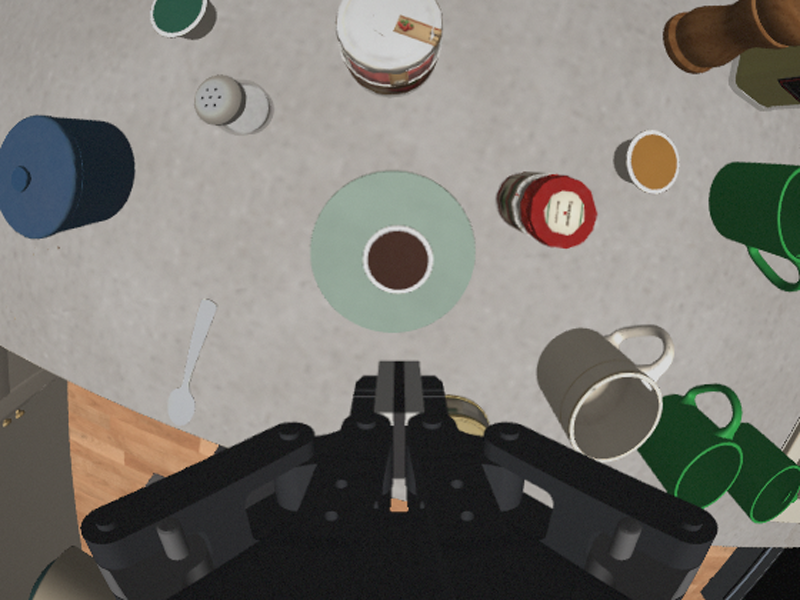

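At rest: pod top (397.5,260), mug rim centre (617,416), knob (22,179). The handle's upper arm runs from (650,380) to about (672,352).

Run:
```python
from h import *
w=eyes.camera_info("wrist");k=.7
P=lambda u,v,z:atw(u*k-.15,v*k-.15,z,w).round(4)
print("pod",P(397.5,260,.047),pxw((.4932,-.0371,.047),w)/k);print("knob",P(22,179,.11),"lid",P(38,178,.097))
m=P(617,416,.101);print("mug",m)
for mm in (m,np.array([.4402,-.2278,.101])):
  for a in (-60,-45,-35,-25,-15,0):
    d=np.array([np.cos(np.radians(a)),np.sin(np.radians(a)),0]);h=mm+d*.061;h[2]=.094;o=mm+d*.077;o[2]=.07
    print(a,h.round(4),(pxw(h,w)/k).round(1),(pxw(o,w)/k).round(1))
print("spice",P(565,212,.106),"rpod",P(655,161,.042),"salt",P(219,100,.09),"jam",P(389,32,.099),"lpod",P(180,15,.042))
```

```text
pod [ 0.4987 -0.0345  0.047 ] [398.27857615 267.98675768]
knob [0.4881 0.2466 0.11  ] lid [0.4889 0.2413 0.097 ]
mug [ 0.4526 -0.2207  0.101 ]
-60 [ 0.4831 -0.2735  0.094 ] [680.4 391.7] [681.6 374.2]
-45 [ 0.4957 -0.2638  0.094 ] [679.4 374.7] [680.2 353.6]
-35 [ 0.5026 -0.2557  0.094 ] [676.2 364.3] [676.1 340.8]
-25 [ 0.5079 -0.2465  0.094 ] [670.9 355. ] [669.6 329.2]
-15 [ 0.5115 -0.2365  0.094 ] [663.7 347.2] [660.7 319.4]
0 [ 0.5136 -0.2207  0.094 ] [649.5 338.8] [643.3 308.7]
-60 [ 0.4707 -0.2806  0.094 ] [679.1 407. ] [680.6 389. ]
-45 [ 0.4833 -0.2709  0.094 ] [678.3 390.7] [679.4 369. ]
-35 [ 0.4902 -0.2628  0.094 ] [675.3 380.8] [675.6 356.7]
-25 [ 0.4955 -0.2536  0.094 ] [670.2 371.9] [669.3 345.6]
-15 [ 0.4991 -0.2436  0.094 ] [663.2 364.4] [660.6 336.2]
0 [ 0.5012 -0.2278  0.094 ] [649.3 356.6] [643.6 326. ]
spice [ 0.5712 -0.1163  0.106 ] rpod [ 0.6404 -0.1989  0.042 ] salt [0.5709 0.108  0.09  ] jam [0.6378 0.0174 0.099 ] lpod [0.6313 0.1855 0.042 ]
```

Cameras agree to 6 mm at the pod, which is within tolerance. I'll descend over the mean and check from there.

Call:
servo_tool:
  series: "0.004 0 0.02 0 0 0 1; 0.004 0 0.055 0 0 0 1; 0.004 0 0.095 0 0 0 1; 0.004 0 0.13 0 0 0 1; 0.004 0 0.15 0 0 0 1"

```text
clock: 2.5
position: [0.4942, -0.0363, 0.0976]
ee_rot: [-0.001, 0.987, 0.161, -0.002]
contact_force: [-0.4, -0.4, -0.1]
width: -0.0001
gripper_force: 0.0
```

Call:
servo_tool:
  series: "0 0 0.006 0 0 0 1; 0 0 0.01 0 0 0 1; 0 0 0.01 0 0 0 1; 0 0 0.01 0 0 0 1; 0 0 0.01 0 0 0 1"

```text
clock: 3.0
position: [0.4973, -0.0357, 0.0911]
ee_rot: [0.0, 0.987, 0.162, 0.001]
contact_force: [0.0, -0.0, 0.0]
width: 0.0001
gripper_force: 0.0
```

Run:
```python
from h import *
import cv2
s=manip.get_state();w=eyes.camera_info("wrist");im=eyes.get_image("wrist");sd=eyes.get_image("side");sc=eyes.get_image("scene")
p=s["position"];tip=p-[0,0,.019]
print(s["clock"],p,s["contact_force"])
print("tip wrist",pxw(tip,w),"side",px("side",tip),"scene",px("scene",tip))
f=lambda i,x,y,w,h:cv2.resize(i[y:y+h,x:x+w,::-1],(400,400),interpolation=cv2.INTER_CUBIC)
cv2.imwrite("pics/d.png",np.hstack([f(im,180,130,200,200),f(sd,198,170,100,100)]))
```

```text
3.0 [ 0.49726332 -0.03574057  0.09110538] [ 0.0079611  -0.01264628  0.00278178]
tip wrist [278.70872198 272.20744096] side [248.39710842 213.65910869] scene [256.37243799 201.81130739]
```

View pics/d.png

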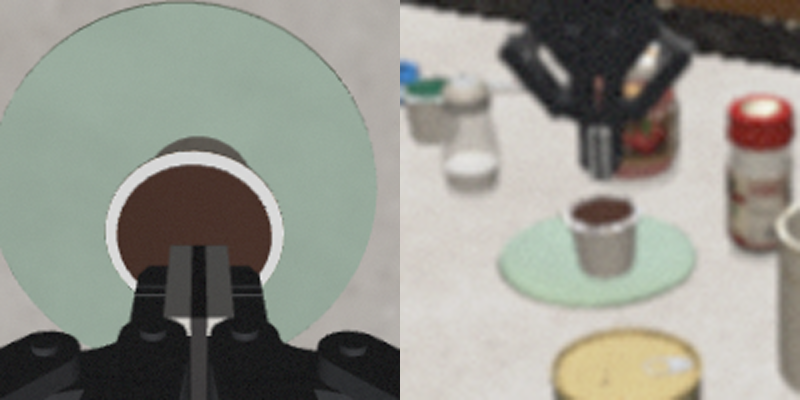

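The side view shows the tips at (248,214.5), as predicted, directly above the pod top at (248.5,223). The wrist view shows the pod just under the tips. I'll hold here over 2 s.

Call:
servo_tool:
  series: "0 0 0 0 0 0 1; 0 0 0 0 0 0 1; 0 0 0 0 0 0 1; 0 0 0 0 0 0 1; 0 0 0 0 0 0 1"

```text
clock: 3.65
position: [0.4965, -0.0355, 0.0899]
ee_rot: [0.0, 0.987, 0.162, -0.0]
contact_force: [-0.1, 0.3, -0.3]
width: -0.0003
gripper_force: 0.0
```

Call:
servo_tool:
  series: "0 0 0 0 0 0 1; 0 0 0 0 0 0 1; 0 0 0 0 0 0 1; 0 0 0 0 0 0 1; 0 0 0 0 0 0 1"

```text
clock: 4.15
position: [0.4965, -0.0355, 0.09]
ee_rot: [0.0, 0.987, 0.162, -0.0]
contact_force: [-0.5, -0.0, -0.2]
width: 0.0
gripper_force: 0.0
```

Call:
servo_tool:
  series: "0 0 0 0 0 0 1; 0 0 0 0 0 0 1; 0 0 0 0 0 0 1; 0 0 0 0 0 0 1; 0 0 0 0 0 0 1"

```text
clock: 4.65
position: [0.4965, -0.0355, 0.09]
ee_rot: [0.0, 0.987, 0.162, -0.0]
contact_force: [0.2, 0.1, -0.5]
width: -0.0001
gripper_force: 0.0
```

Call:
servo_tool:
  series: "0 0 0 0 0 0 1; 0 0 0 0 0 0 1; 0 0 0 0 0 0 1; 0 0 0 0 0 0 1; 0 0 0 0 0 0 1"

```text
clock: 5.15
position: [0.4965, -0.0355, 0.09]
ee_rot: [0.0, 0.987, 0.162, 0.0]
contact_force: [-0.1, -0.4, 0.4]
width: 0.0001
gripper_force: 0.0
```

Call:
servo_tool:
  series: "0 0 0 0 0 0 1; 0 0 0 0 0 0 1; 0 0 0 0 0 0 1; 0 0 0 0 0 0 1; 0 0 0 0 0 0 1"

```text
clock: 5.65
position: [0.4965, -0.0355, 0.09]
ee_rot: [0.0, 0.987, 0.162, 0.0]
contact_force: [0.1, -0.4, 0.3]
width: -0.0001
gripper_force: 0.0
```

Run:
```python
from h import *
w=eyes.camera_info("wrist");print(atw(277.3,243,.047,w),manip.get_state()["position"])
```

```text
[ 0.50163328 -0.03293256  0.047     ] [ 0.49648199 -0.03553113  0.08999861]
```

Call:
servo_tool:
  series: "0 0 -0.02 0 0 0 1; 0 0 -0.055 0 0 0 1; 0 0 -0.095 0 0 0 1; 0 0 -0.135 0 0 0 1; 0 0 -0.16 0 0 0 1"

```text
clock: 6.15
position: [0.4974, -0.0356, 0.2532]
ee_rot: [0.001, 0.987, 0.162, 0.002]
contact_force: [0.2, -0.3, 0.1]
width: 0.0003
gripper_force: 0.0
```

Call:
servo_tool:
  series: "-0.005 0.015 0 0 0 0 1; -0.016 0.05 0 0 0 0 1; -0.028 0.088 0 0 0 0 1; -0.04 0.126 0 0 0 0 1; -0.052 0.164 0 0 0 0 1"

```text
clock: 6.65
position: [0.4995, -0.2089, 0.2501]
ee_rot: [0.0, 0.987, 0.162, 0.0]
contact_force: [1.4, 0.8, 0.7]
width: -0.0001
gripper_force: 0.0
```

Call:
servo_tool:
  series: "-0.01 0.03 0 0 0 0 1; -0.014 0.043 0 0 0 0 1; -0.014 0.043 0 0 0 0 1; -0.014 0.043 0 0 0 0 1; -0.014 0.043 0 0 0 0 1"

```text
clock: 7.15
position: [0.5001, -0.251, 0.25]
ee_rot: [-0.0, 0.987, 0.163, 0.0]
contact_force: [-0.6, 0.3, -0.2]
width: 0.0005
gripper_force: 0.0
```

Run:
```python
from h import *
import cv2
eyes.get_image("scene");eyes.get_image("scene")
s=manip.get_state();w=eyes.camera_info("wrist");im=eyes.get_image("wrist");sd=eyes.get_image("side")
print(s["clock"],s["position"],s["contact_force"])
print("mug/handle side est in wrist",pxw((.4402,-.2278,.101),w),pxw((.4946,-.2555,.094),w), "TCPxy at .094",pxw((*s["position"][:2],.094),w))
cv2.imwrite("pics/e.png",cv2.resize(im[120:330,140:420,::-1],(800,600),interpolation=cv2.INTER_CUBIC))
cv2.imwrite("pics/e_side.png",sd[:,:,::-1])
```

```text
7.25 [ 0.50027406 -0.25119826  0.25020774] [1.02077578e+00 1.56429570e-01 5.34659882e-04]
mug/handle side est in wrist [233.87439443 254.42638735] [281.28070958 207.9692095 ] TCPxy at .094 [278.76938618 200.6744841 ]
```

View pics/e.png

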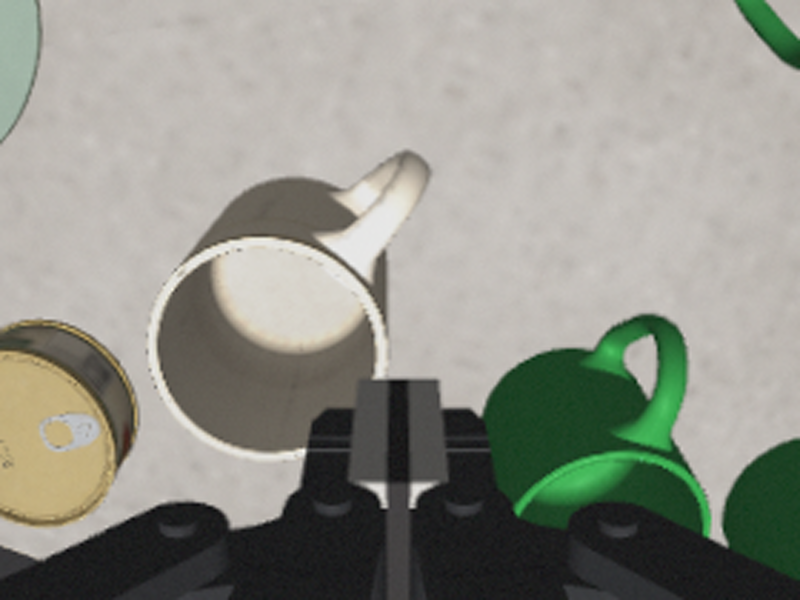

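The wrist view shows the cream mug's rim centre at crop (268,348), with the handle's upper arm running from (350,255) to (425,170). The 61 mm point is at about (396,213), which is wrist px (278.3,194.2).

Run:
```python
from h import *
w=eyes.camera_info("wrist");print("handle",atw(278.3,194.2,.094,w),"rim",atw(233.5,241.5,.101,w),"edges",atw(140+148/2.857,241.5,.101,w),atw(140+388/2.857,241.5,.101,w))
for p in [(.4946,-.2555,.094),(.5055,-.2503,.094)]:print(px("side",p),px("scene",p))
```

```text
handle [ 0.50582496 -0.24936778  0.094     ] rim [ 0.45259569 -0.2243788   0.101     ] edges [ 0.43943293 -0.18724907  0.101     ] [ 0.46514297 -0.26077713  0.101     ]
[328.71153903 222.11712413] [302.57975008 227.33506762]
[328.15724287 219.83762162] [304.53072144 225.08113766]
```

The estimates straddle my current (0.500,-0.252) by about 7 mm each way. I'll descend here and check the wrist and side views.

Call:
servo_tool:
  series: "0.001 0 0.015 0 0 0 1; 0.001 0 0.04 0 0 0 1; 0.001 0 0.07 0 0 0 1; 0.001 0 0.095 0 0 0 1; 0.001 0 0.112 0 0 0 1"

```text
clock: 7.85
position: [0.5004, -0.2513, 0.1363]
ee_rot: [-0.001, 0.987, 0.163, -0.001]
contact_force: [-0.1, 0.8, -0.1]
width: -0.0001
gripper_force: 0.0
```

Call:
servo_tool:
  series: "0 0 0 0 0 0 1; 0 0 0 0 0 0 1; 0 0 0 0 0 0 1; 0 0 0 0 0 0 1; 0 0 0 0 0 0 1"

```text
clock: 8.35
position: [0.5016, -0.2527, 0.139]
ee_rot: [0.001, 0.987, 0.162, 0.001]
contact_force: [0.4, -0.3, 0.1]
width: 0.0002
gripper_force: 0.0
```

Run:
```python
from h import *
import cv2
s=manip.get_state();im=eyes.get_image("wrist");sd=eyes.get_image("side");sc=eyes.get_image("scene")
p=s["position"];print(s["clock"],p)
a=np.array([*p[:2],.094]);print("below tcp: side",px("side",a),"scene",px("scene",a))
f=lambda i,x,y,w,h:cv2.resize(i[y:y+h,x:x+w,::-1],(400,400),interpolation=cv2.INTER_CUBIC)
cv2.imwrite("pics/f.png",np.hstack([f(im,180,130,200,200),f(sd,280,180,80,80)]))
```

```text
8.35 [ 0.50162255 -0.25270429  0.13899689]
below tcp: side [328.57342362 220.68543578] scene [303.97481529 225.96836813]
```

View pics/f.png

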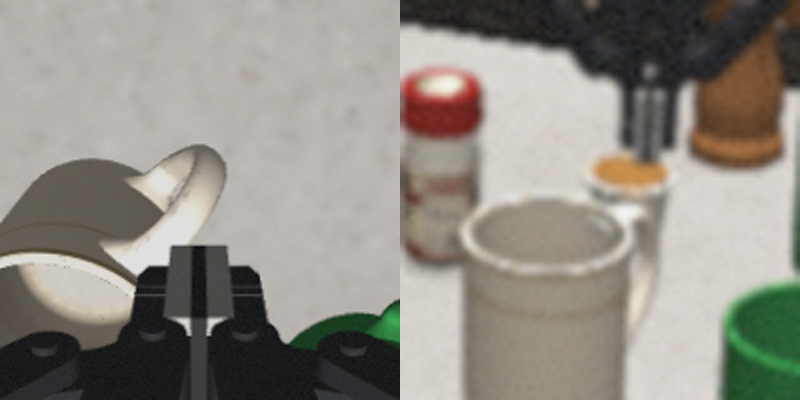

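In the side view the tips stand over the handle's upper arm at (328,222), where the point below the TCP projects to (328.6,220.7). In the wrist view the arm passes just under the tips. I'll hold.

Call:
servo_tool:
  series: "0 0 0 0 0 0 1; 0 0 0 0 0 0 1; 0 0 0 0 0 0 1; 0 0 0 0 0 0 1; 0 0 0 0 0 0 1"

```text
clock: 9.0
position: [0.5012, -0.2524, 0.138]
ee_rot: [0.0, 0.987, 0.162, -0.0]
contact_force: [0.8, 0.8, 0.2]
width: 0.0001
gripper_force: 0.0
```

Call:
servo_tool:
  series: "0 0 0 0 0 0 1; 0 0 0 0 0 0 1; 0 0 0 0 0 0 1; 0 0 0 0 0 0 1; 0 0 0 0 0 0 1"

```text
clock: 9.5
position: [0.5012, -0.2524, 0.138]
ee_rot: [0.0, 0.987, 0.162, 0.0]
contact_force: [0.2, 0.8, -0.7]
width: -0.0002
gripper_force: 0.0
```

Call:
servo_tool:
  series: "0 0 0 0 0 0 1; 0 0 0 0 0 0 1; 0 0 0 0 0 0 1; 0 0 0 0 0 0 1; 0 0 0 0 0 0 1"

```text
clock: 10.0
position: [0.5011, -0.2524, 0.138]
ee_rot: [0.0, 0.987, 0.162, 0.0]
contact_force: [0.4, 0.8, -0.2]
width: -0.0002
gripper_force: 0.0
```

Call:
servo_tool:
  series: "0 0 0 0 0 0 1; 0 0 0 0 0 0 1; 0 0 0 0 0 0 1; 0 0 0 0 0 0 1; 0 0 0 0 0 0 1"

```text
clock: 10.5
position: [0.5011, -0.2524, 0.138]
ee_rot: [0.0, 0.987, 0.162, -0.0]
contact_force: [0.5, -0.4, 0.8]
width: -0.0002
gripper_force: 0.0
```

Call:
servo_tool:
  series: "0 0 0 0 0 0 1; 0 0 0 0 0 0 1; 0 0 0 0 0 0 1; 0 0 0 0 0 0 1; 0 0 0 0 0 0 1"

```text
clock: 11.0
position: [0.5011, -0.2524, 0.138]
ee_rot: [0.0, 0.987, 0.162, 0.0]
contact_force: [-0.4, 0.9, -0.5]
width: -0.0
gripper_force: 0.0
```

Call:
servo_tool:
  series: "0 0 -0.015 0 0 0 1; 0 0 -0.04 0 0 0 1; 0 0 -0.07 0 0 0 1; 0 0 -0.1 0 0 0 1; 0 0 -0.122 0 0 0 1"

```text
clock: 11.5
position: [0.5016, -0.2527, 0.2621]
ee_rot: [0.001, 0.987, 0.162, 0.001]
contact_force: [-0.1, -1.1, -0.3]
width: 0.0001
gripper_force: 0.0
```

Call:
servo_tool:
  series: "0.005 -0.015 0 0 0 0 1; 0.015 -0.05 0 0 0 0 1; 0.026 -0.088 0 0 0 0 1; 0.037 -0.125 0 0 0 0 1; 0.048 -0.162 0 0 0 0 1"

```text
clock: 12.0
position: [0.4935, -0.0811, 0.2586]
ee_rot: [-0.001, 0.987, 0.162, -0.001]
contact_force: [0.3, 0.7, -1.0]
width: 0.0001
gripper_force: 0.0
```

Call:
servo_tool:
  series: "0.011 -0.037 0 0 0 0 1; 0.022 -0.074 0 0 0 0 1; 0.033 -0.112 0 0 0 0 1; 0.044 -0.149 0 0 0 0 1; 0.055 -0.186 0 0 0 0 1"

```text
clock: 12.5
position: [0.4856, 0.1124, 0.2587]
ee_rot: [-0.0, 0.987, 0.162, -0.001]
contact_force: [-0.3, 0.1, 0.6]
width: 0.0002
gripper_force: 0.0
```

Call:
servo_tool:
  series: "0.011 -0.037 0 0 0 0 1; 0.022 -0.074 0 0 0 0 1; 0.032 -0.107 0 0 0 0 1; 0.037 -0.1255 0 0 0 0 1; 0.037 -0.1255 0 0 0 0 1"

```text
clock: 13.0
position: [0.4805, 0.2437, 0.2584]
ee_rot: [-0.0, 0.986, 0.164, -0.001]
contact_force: [-0.2, -0.7, -0.0]
width: 0.0002
gripper_force: 0.0
```

Run:
```python
from h import *
import cv2
for _ in range(3): eyes.get_image("scene")
s=manip.get_state();w=eyes.camera_info("wrist");im=eyes.get_image("wrist");sc=eyes.get_image("scene")
p=s["position"];print(s["clock"],p)
print("scene est in wrist",pxw((.478,.238,.11),w),"below tcp",pxw((*p[:2],.11),w),"scene below tcp",px("scene",(*p[:2],.11)),"tip",px("scene",p-[0,0,.019]))
f=lambda i,x,y,w,h:cv2.resize(i[y:y+h,x:x+w,::-1],(400,400),interpolation=cv2.INTER_CUBIC)
cv2.imwrite("pics/g.png",np.hstack([f(im,180,130,200,200),f(sc,160,115,100,100)]))
```

```text
13.15 [0.48138068 0.24047063 0.25910672]
scene est in wrist [280.05063379 206.83931024] below tcp [278.60727742 202.42022213] scene below tcp [205.34708755 161.58247371] tip [201.07778908 124.42500001]
```

View pics/g.png

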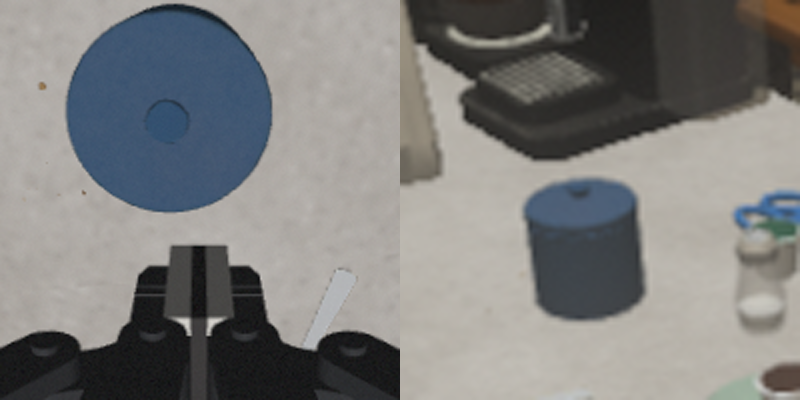

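The wrist view puts the knob at wrist px (263.5,190.5), about 15 px left of and 12 px above the point under the TCP. The scene picture oddly doesn't show the gripper over the tin. I'll check whether the pictures are fresh, using numbers before descending.

Run:
```python
from h import *
import cv2
np.set_printoptions(precision=4,suppress=True)
s=manip.get_state();w=eyes.camera_info("wrist");im=eyes.get_image("wrist")
sc=eyes.get_image("scene");sc0=cv2.imread("pics/scene.png")[:,:,::-1]
sd=eyes.get_image("side");sd0=cv2.imread("pics/side.png")[:,:,::-1]
p=s["position"];print(s["clock"],p)
for n,a,b in (("scene",sc,sc0),("side",sd,sd0)):
    for k in (p-[0,0,.019],p+[0,0,.1]):
        q=px(n,k).astype(int);print(n,"at",q,a[q[1],q[0]] if 0<=q[0]<560 and 0<=q[1]<420 else None)
    ys,xs=np.where(cv2.blur(a.max(2),(3,3))<40);print(n,"black",np.percentile(xs,[1,50,99]),np.percentile(ys,[1,50,99]))
def blob(a,n):
    h=cv2.cvtColor(a,cv2.COLOR_RGB2HSV);m=cv2.inRange(h,(100,70,40),(125,255,200))
    c=max(cv2.findContours(m,0,2)[0],key=cv2.contourArea);print(n,cv2.boundingRect(c),cv2.fitEllipse(c))
blob(im,"wrist");blob(sc,"scene");blob(sc0,"scene0");blob(sd,"side");blob(sd0,"side0")
for u,v,z in((263.2,190.2,.11),(264.3,184,.097)):print("wrist",z,atw(u,v,z,w))
cv2.imwrite("pics/sc2.png",sc[:,:,::-1])
# coarse brightness map of scene region around predicted tip
print(cv2.resize(sc.mean(2)[60:180,150:270],(12,12),interpolation=cv2.INTER_AREA).astype(int))
```

```text
13.25 [0.4819 0.24   0.2596]
scene at [201 124] [83 81 78]
scene at [197  87] [32 30 29]
scene black [  3. 416. 559.] [ 33. 116. 280.]
side at [152 140] [96 95 94]
side at [145  95] [33 34 35]
side black [  3. 133. 558.] [ 19. 116. 225.]
wrist (213, 133, 102, 103) ((263.6993103027344, 185.01278686523438), (100.4458999633789, 101.3641586303711), 19.887855529785156)
scene (192, 160, 27, 12) ((204.63372802734375, 165.76156616210938), (10.572507858276367, 26.475444793701172), 83.46450805664062)
scene0 (191, 160, 28, 12) ((204.61695861816406, 165.81671142578125), (10.817211151123047, 26.767831802368164), 84.49942016601562)
side (139, 186, 35, 40) ((156.38311767578125, 205.48214721679688), (34.33723831176758, 42.79304885864258), 174.3208465576172)
side0 (288, 137, 12, 20) ((293.2630920410156, 148.37374877929688), (10.757670402526855, 22.39634895324707), 3.25907039642334)
wrist 0.11 [0.4881 0.2561 0.11  ]
wrist 0.097 [0.4908 0.2566 0.097 ]
[[ 32  29  90  88  69  90 180 150  69  33  42  58]
 [ 34  44 106  77  43  44 109  75  35  33  41  56]
 [ 39  35  31  33  32  30  28  29  36  37  41  54]
 [ 96  38  36  39  34  40  36  44  47  49  42  53]
 [124  42  43  37  36  35  31  47  53  54  43  53]
 [136  52  45  44  47  38  31  47  54  62  67  61]
 [135  92  70  70  78  47  35  47  56  58  56  73]
 [126 148 110  73  97  75  41  49  59  61  64  53]
 [108 139 142  57  52  49  51  81 118 149 173 121]
 [109 114 174 163 111 122 165 175 177 178 176 177]
 [154 173 179 179 121  95 105 176 177 164 134 160]
 [180 181 180 181  93  73  67 173 174 153 115 172]]
```

Run:
```python
from h import *
import cv2
np.set_printoptions(precision=4,suppress=True)
t=np.linspace(0,2*np.pi,60)
for c in ((.478,.237),(.483,.246),(.489,.256)):
    P=[(c[0]+.0485*np.cos(a),c[1]+.0485*np.sin(a),z) for a in t for z in (0.002,.097)]
    for n in("side","scene"):
        q=np.array([px(n,p) for p in P]);print(c,n,"tin box",q.min(0),q.max(0),"knob",px(n,(*c,.11)),"lid",px(n,(*c,.097)))
im=cv2.imread("pics/sc2.png");h=cv2.cvtColor(im,cv2.COLOR_BGR2HSV);m=cv2.inRange(h,(95,30,20),(130,255,200));m[:,:180]=0;m[:,235:]=0;m[:150]=0;m[200:]=0
ys,xs=np.where(m);print("scene full tin",xs.min(),xs.max(),ys.min(),ys.max())
```

```text
(0.478, 0.237) side tin box [140.8376 184.5814] [180.0412 229.4194] knob [158.2079 186.8212] lid [158.7948 191.1363]
(0.478, 0.237) scene tin box [190.718  159.7066] [222.3371 197.5557] knob [204.9564 162.1904] lid [205.3653 165.732 ]
(0.483, 0.246) side tin box [139.526  183.5212] [178.5539 228.0416] knob [156.7926 185.7048] lid [157.3821 189.9983]
(0.483, 0.246) scene tin box [190.8185 158.4891] [222.2568 196.0918] knob [204.9741 160.9197] lid [205.3806 164.4463]
(0.489, 0.256) side tin box [138.1955 182.3061] [177.0145 226.4639] knob [155.343  184.4259] lid [155.9348 188.6946]
(0.489, 0.256) scene tin box [191.0472 157.1189] [222.2782 194.4453] knob [205.1098 159.4901] lid [205.5131 162.9998]
scene full tin 191 218 160 193
```

The scene and side fits give (0.478,0.237) and the wrist gives (0.488,0.256). A point between them is within 20 mm of both. I'll descend there and remeasure from close up by fitting the lid's edge.

Call:
servo_tool:
  series: "0.002 -0.003 0.01 0 0 0 1; 0.005 -0.0075 0.03 0 0 0 1; 0.005 -0.0075 0.06 0 0 0 1; 0.005 -0.0075 0.09 0 0 0 1; 0.005 -0.0075 0.105 0 0 0 1"

```text
clock: 13.9
position: [0.4829, 0.2489, 0.1517]
ee_rot: [0.0, 0.987, 0.162, -0.002]
contact_force: [0.6, -0.1, -0.1]
width: 0.0001
gripper_force: 0.0
```

Call:
servo_tool:
  series: "0 0 0 0 0 0 1; 0 0 0 0 0 0 1; 0 0 0 0 0 0 1; 0 0 0 0 0 0 1; 0 0 0 0 0 0 1"

```text
clock: 14.4
position: [0.4851, 0.2499, 0.1559]
ee_rot: [-0.0, 0.987, 0.162, 0.001]
contact_force: [-0.6, -0.0, 0.3]
width: 0.0004
gripper_force: 0.0
```

Run:
```python
from h import *
import cv2
from scipy.optimize import least_squares
np.set_printoptions(precision=4,suppress=True)
s=manip.get_state();w=eyes.camera_info("wrist");im=eyes.get_image("wrist");print(s["clock"],s["position"])
cv2.imwrite("pics/k.png",im[:,:,::-1])
m=cv2.inRange(cv2.cvtColor(im,cv2.COLOR_RGB2HSV),(100,70,40),(125,255,200))
c=max(cv2.findContours(m,0,1)[0],key=cv2.contourArea)[:,0].astype(float)
b=cv2.boundingRect(c.astype(np.int32));print("box",b)
c=c[c[:,1]<b[1]+.5*b[3]]
X=np.array([atw(u,v,.097,w)[:2] for u,v in c])
f=least_squares(lambda q:np.hypot(X[:,0]-q[0],X[:,1]-q[1])-q[2],[.484,.249,.0485],loss="soft_l1",f_scale=.001)
g=least_squares(lambda q:np.hypot(X[:,0]-q[0],X[:,1]-q[1])-.0485,[.484,.249],loss="soft_l1",f_scale=.001)
print(f.x,g.x)
```

```text
14.4 [0.4851 0.2499 0.1559]
box (195, 146, 150, 147)
[0.4956 0.2593 0.0427] [0.4889 0.2559]
```

Run:
```python
from h import *
import cv2
np.set_printoptions(precision=4,suppress=True,linewidth=150)
s=manip.get_state();w=eyes.camera_info("wrist");p=s["position"]
T=R.from_quat(s["ee_rot"],scalar_first=True)
for x in (-.011,0,.011):
  for y in (-.007,.007): print("tip corner",x,y,pxw(p+T.apply([x,y,.019]),w))
im=cv2.imread("pics/k.png").astype(int)
print("col 272 rows 225..290",im[225:291:1,271,:].mean(1).astype(int))
print("row 262 cols 255..305",im[262,255:306].mean(1).astype(int))
# knob: edges inside lid
g=cv2.GaussianBlur(im.astype(np.uint8),(3,3),0)[:,:,0]
k=cv2.HoughCircles(g,cv2.HOUGH_GRADIENT,1,10,param1=60,param2=8,minDist=10) if 0 else cv2.HoughCircles(g[170:255,215:345],cv2.HOUGH_GRADIENT,1,20,param1=40,param2=10,minRadius=12,maxRadius=28)
k=None if k is None else k[0][:4]+[215,170,0]; print("circles",k)
print("expected knob r px",325*np.arctan(.01/(w["eye"][2]-.11)),"lid wrist TCPpoint",pxw((*p[:2],.11),w))
if k is not None:
    for u,v,r in k: print(atw(u,v,.11,w))
print(cv2.resize(im.mean(2)[140:260,190:350].astype(np.float32),(20,15),interpolation=cv2.INTER_AREA).astype(int))
```

```text
tip corner -0.011 -0.007 [264.8883 291.1966]
tip corner -0.011 0.007 [292.5859 291.1879]
tip corner 0 -0.007 [264.4817 272.0547]
tip corner 0 0.007 [292.977  272.0461]
tip corner 0.011 -0.007 [264.0888 251.6731]
tip corner 0.011 0.007 [293.3546 251.6645]
col 272 rows 225..290 [ 90  56  47  63  82  84  83  82  84  85  84  85  84  82  85  85  84  82  85  83  84  82  83  82  85  84  83  77  71  71  75  73  73  71  73  73  71
  73  74  71  73  73  72  73  72  74  72  71  74  72  71  74  73  72  72  73  73  71  73  74  72  73  73 107 179 211]
row 262 cols 255..305 [75 77 77 79 78 77 78 77 76 76 71 74 72 72 72 74 73 72 72 70 56 28 27 24 18 23 25 30 61 72 72 72 72 72 74 73 72 72 74 80 80 79 79 78 77 79 76 76 78
 78 88]
circles [[268.5 240.5  15.9]
 [309.5 193.5  22.3]]
expected knob r px 19.152909637144898 lid wrist TCPpoint [278.7206 250.5583]
[0.4889 0.2572 0.11  ]
[0.5217 0.2448 0.11  ]
[[176 180 180 177 176 179 181 180 172 144 137 154 177 178 177 177 178 175 177 174]
 [178 177 180 180 178 179 158  83  40  37  37  37  52 112 172 175 170 173 176 173]
 [179 179 180 181 179 136  61  67  73 
[... 341 characters left out ...]
92  92  91  91  91  90  88 158 171]
 [180 105  91  91  90  91  90  90  90  89  90  90  90  91  91  90  90  90 113 168]
 [165  88  90  91  90  90  90  91  91  91  90  91  90  91  91  90  89  91  89 163]
 [146  91  91  91  91  91  91  90  91  90  90  90  90  92  92  90  90  91  91 145]
 [136  90  91  90  90  90  91  90  89  81  84  91  90  91  91  90  89  90  91 134]
 [138  90  90  89  90  91  90  91  75  82  76  78  91  91  91  90  91  91  91 136]
 [150  90  91  91  90  90  90  87  83  84  83  80  92  90  91  91  91  91  90 144]
 [170  91  91  91  90  90  91  89  84  84  83  85  92  91  91  91  92  91  90 166]
 [177 116  90  89  90  91  91  89  89  78  62  46  74  91  92  91  91  90 113 179]]
```

The tip edges match the wrist calibration to 1 px. The knob is centred at about (269,246), roughly 5 mm from the point under the TCP. I'll hold here.

Call:
servo_tool:
  series: "0 0 0 0 0 0 1; 0 0 0 0 0 0 1; 0 0 0 0 0 0 1; 0 0 0 0 0 0 1; 0 0 0 0 0 0 1"

```text
clock: 14.95
position: [0.4846, 0.2497, 0.1549]
ee_rot: [0.0, 0.987, 0.162, -0.0]
contact_force: [0.6, 0.6, 0.0]
width: -0.0001
gripper_force: 0.0
```

Call:
servo_tool:
  series: "0 0 0 0 0 0 1; 0 0 0 0 0 0 1; 0 0 0 0 0 0 1; 0 0 0 0 0 0 1; 0 0 0 0 0 0 1"

```text
clock: 15.45
position: [0.4846, 0.2497, 0.155]
ee_rot: [0.0, 0.987, 0.162, -0.0]
contact_force: [-0.7, 1.0, -0.2]
width: 0.0001
gripper_force: 0.0
```

Call:
servo_tool:
  series: "0 0 0 0 0 0 1; 0 0 0 0 0 0 1; 0 0 0 0 0 0 1; 0 0 0 0 0 0 1; 0 0 0 0 0 0 1"

```text
clock: 15.95
position: [0.4846, 0.2497, 0.155]
ee_rot: [0.0, 0.987, 0.162, 0.0]
contact_force: [0.7, -0.2, -0.4]
width: 0.0
gripper_force: 0.0
```

Call:
servo_tool:
  series: "0 0 0 0 0 0 1; 0 0 0 0 0 0 1; 0 0 0 0 0 0 1; 0 0 0 0 0 0 1; 0 0 0 0 0 0 1"

```text
clock: 16.45
position: [0.4846, 0.2497, 0.1549]
ee_rot: [0.0, 0.987, 0.162, -0.0]
contact_force: [0.7, 0.2, -0.2]
width: -0.0001
gripper_force: 0.0
```

Call:
servo_tool:
  series: "0 0 0 0 0 0 1; 0 0 0 0 0 0 1; 0 0 0 0 0 0 1; 0 0 0 0 0 0 1; 0 0 0 0 0 0 1"

```text
clock: 16.95
position: [0.4845, 0.2497, 0.1549]
ee_rot: [0.0, 0.987, 0.162, -0.0]
contact_force: [-0.2, -0.1, 0.3]
width: -0.0002
gripper_force: 0.0
```

Call:
servo_tool:
  series: "0 0 -0.015 0 0 0 1; 0 0 -0.045 0 0 0 1; 0 0 -0.08 0 0 0 1; 0 0 -0.11 0 0 0 1; 0 0 -0.13 0 0 0 1"

```text
clock: 17.45
position: [0.4852, 0.25, 0.2875]
ee_rot: [-0.0, 0.987, 0.162, 0.002]
contact_force: [0.3, -0.7, -0.1]
width: 0.0001
gripper_force: 0.0
```

Call:
servo_tool:
  series: "-0.02 0.005 0 0 0 0 1; -0.05 0.015 0 0 0 0 1; -0.08 0.025 0 0 0 0 1; -0.1 0.03 0 0 0 0 1; -0.1 0.03 0 0 0 0 1"

```text
clock: 17.95
position: [0.397, 0.1881, 0.2853]
ee_rot: [0.0, 0.987, 0.162, -0.0]
contact_force: [0.3, -1.2, 0.4]
width: -0.0
gripper_force: 0.0
```

Call:
servo_tool:
  series: "0 0 0 0 0 0 1; 0 0 0 0 0 0 1; 0 0 0 0 0 0 1; 0 0 0 0 0 0 1; 0 0 0 0 0 0 1"

```text
clock: 18.45
position: [0.3998, 0.1895, 0.2847]
ee_rot: [0.0, 0.987, 0.162, -0.0]
contact_force: [0.4, -0.8, -0.1]
width: -0.0
gripper_force: 0.0
```

The hand is about 0.2 m from the nearest target and still.

```bash
python3 -c "
from rig import manip
print(manip.sign_off())"
```

```text
the job is handed in; nothing more can be done
None
```

I pointed at the saucer pod, the mug's handle and the sugar tin's knob in that order, over 2 s each and by my measurements 5 to 7 mm off centre (the scene camera put the knob about 13 mm off). I saw no sign of contact, drew the hand about 0.2 m away and handed in; no verdict came back.

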